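Top tray onto the counting scale

TASK

Take the empty tray off the top of the stack of nested parts trays and set it down gently, right way up, on the middle of the counting scale's pan, its long sides along the pan's long sides, ready to be tared. A hidden lock holds it to the tray below at one end only, so feel which end is locked, tip it up by the other handle and draw it off. Do not drag up or tip the loaded trays: leave them nested where they stand, and disturb nothing else on the bench.

Things in the scene. Friction and masses are not known exactly. Their poses are not given: they have to be found in the camera images.
- tray_top_centre (a point): Middle, half-way up, of the empty top tray of three alike dark grey plastic parts trays, nested: 120 mm between the handle ends (x) by 160 mm wide (y) over the rim, 45 mm high, the rim 22.5 mm above this point. Walls 3 mm thick, leaning outward 12 degrees; underside 101 by 141 mm; a 58 mm wide, 16 mm high rib runs along x inside. z up; the two ends (-x, +x) are alike. 0.12 to 0.2 kg.
- tray_top: The same tray, origin in the middle of its underside, 22 mm above the underside of the tray below, 1.6 mm of play all round. A hidden lock tongue (48 mm wide, 6 mm high, 11 mm above the underside, up to 7 mm long) at its -x OR +x end, not known which, sits in a pocket in the next tray's handle with 2 mm of play upward. Lifting the locked end, or straight up, lifts the next tray (over 2 N extra).
- tray_top_handle_a (a point): Middle of the handle on the -x end of the top tray: a thick pull, 72 mm wide (y), 20 mm high, 11 mm thick with the wall, flush with the rim (10 mm above this point), leaning outward 12 degrees with the wall. Pinch it across its thickness from above, one finger inside the tray. Outside, 20 mm below the rim, fingers meet the next tray's handle, 4.6 mm farther out. Axes as the tray.
- tray_top_handle_b (a point): The same on the +x end. To free the tray, raise the handle of the unlocked end so that it tips about its lower edge at the locked end, by about 17 degrees, letting it slide about 6 mm towards the raised handle as it tips (the walls need it); then draw it some 15 mm more that way, still tipped, and only then lift.
- tray_mid: The second tray, full of parts (0.45 to 0.75 kg); origin in the middle of its underside, 22 mm above the bench. Must not be dragged up, tipped or shifted. It may be locked to the lowest tray. Axes as the top tray.
- tray_low: The lowest tray, full of parts (0.6 kg), standing on the bench; origin in the middle of its underside. Must stay where it is.
- pan (a point): Middle of the top face of the counting scale's flat steel pan, 70 mm above the bench; the pan measures 150 mm (x) by 190 mm (y). The scale's display and keys are on its -x side, lower than the pan; x points away from the display.
- scale: The counting scale, white housing, 250 by 200 mm, fixed to the bench; origin on the bench under the middle of the pan, axes as the pan.
- screwdriver: Bystander: screwdriver with blue handle, 180 mm long, lying on the bench.
- spool: Bystander: grey spool of solder, 56 mm across, 48 mm high.
- multimeter: Bystander: hand multimeter, 150 by 74 by 40 mm, lying.
- solvent: Bystander: white bottle, 60 mm across, 125 mm high.
- wipe_box: Bystander: green carton of wipes, 115 by 200 by 60 mm.
- flux_jar: Bystander: amber jar, 60 mm across, 55 mm high.
- board: Bystander: circuit board, 130 by 95 mm, lying.
Not all that is in view belongs to the job. Leave any red or yellow look-alike of the tray_mid alone.

How it is judged:
By the outcome, as a careful person would: the job done as asked, in the order asked, and still so for the second after the job is handed in, with the robot touching nothing.
It also fails if it takes over 64 s, if anything falls off the work surface, if the arm or the gripper's body presses on something with over 40 N, if the wrist force passes 120 N, or if a joint passes its speed limit or range.

ROBOT

A 6-joint arm with a two-finger parallel gripper is mounted at the origin on the work surface. World frame = base frame: x ahead of the robot, y to its left, z up, the work surface at z = 0. Lengths are in m, angles in rad, forces in N, time in s.
With the tool pointing down it reaches from about 0.3 to 0.75 m from the base axis. Payload 8.5 kg.
Tool frame: the origin (TCP) lies on the centre line of the jaws, within the pads' length; the fingertips stand 25 mm ahead of it and the grasp point (between the pads) lies 6 mm ahead of it (arm.tcp_to_tips is the distance from the TCP to the fingertips, in m); z points along the fingers, y is the line along which they close (so a half turn about z gives the same grasp; the last joint's range is limited). The gripper opens to 88 mm and grips with 3 to 60 N. Pads are 18 mm wide; open, the fingers measure 123 mm over their backs; the gripper's body (75 mm by 187 mm) begins 45 mm behind the grasp point.
Start: joints at [1.021, 0.381, 1.297, -0, 1.464, -0.215], TCP at [0.181, 0.519, 0.228] pointing down, gripper open.
Joint ranges: [-3.11, 3.11], [-0.89, 2.33], [0.22, 2.48], [-1.42, 4.56], [0.17, 2.85], [-2.88, 2.88]. Speed limits (rad/s): [2.39, 2.39, 3.14, 3.14, 3.14, 3.14].

INTERFACE

Orientations are given as a unit quaternion [w, x, y, z].
In Python, from workcell import arm gives the robot as it stands.
- The arm moves only by the tool send_rows, never from a script. Its argument "moves" is a list of rows, each an object with "angular": the turn, a rotation vector about the tool's x, y, z in units of 90 degrees (1.0 is 90 degrees), a list of three; "xyz": the shift along the tool's x, y, z in units of 0.02 m (1.0 is 0.02 m), a list of three; "claw": the finger opening in mm, from 0 to 88.1. A call has 1 to 10 rows; each row shifts and turns the commanded pose from where the row before left it, along the tool's axes as they then stand; what a row does not reach is not made up. A row lasts 1/10 s, in which the tool goes at most 50 mm and 8.59 degrees, less where a joint would pass 70% of its speed; a pose out of reach is approached as far as the arm can. A call with a number of a shift or a turn outside -1 to 1 is refused whole. A call with a gripper value outside its range is refused whole. The fingers move at their own pace and stop on an object; "squeeze" is the grip in N (left out, the last holds). Time passes only in rows, so rows that do not move let the fingers close. It gives the time, the measured TCP pose, the force, the opening and the grip force at its end, in the units of the state.
- arm.sense(): the state, without advancing time (a new reading comes with each control period).
- arm.camera(name): name is "side" or "top"; returns a dict with "frame" (480x640x3 uint8, red, green, blue), "depth" (480x640 float32, m along the optical axis (not along the pixel's ray), 0 where there is no reading), "intrinsics" (3x3 intrinsics, pixels), "eye" and "attitude" of the camera in the world. Camera axes: x right, y up, looking along -z (the intrinsics and any distortion apply to the point x, -y, -z); pixel columns grow to the right and rows downward; lengths in m; the calibration is good to about 2 mm. A picture is of the moment at which its call begins.
- arm.sign_off(): hands the job in; it is judged then, once.
The state is a dict: "t": time; "joint_pos": joint angles; "joint_velocities": joint speeds; "tau": joint torques, N m; "tcp_pos": TCP position; "tcp_rot": TCP orientation; "wrist_force": force on the tool from outside, world axes, zero at the start; "torque": the same for the moment, N m; "opening": finger opening in m; "grip_force": force on a finger pad.
Only numpy, scipy, OpenCV 4.12 (cv2) and the standard library are available. Lean on these libraries where they do the work, as an engineer would, in place of code of your own. Each camera call takes 0.05 s, during which the arm holds its last target. There are 200 camera calls.

## Working session

There is one attempt and no reset: what is moved stays moved. The work goes in short steps, Python scripts to look and compute and a tool call to move; the robot and the scene stay as the last step left them, time stands still between calls to the robot, and variables do not carry over. Pictures are saved under pics/ and viewed, at most 10 in all, crops included, and the job is handed in when it is done.

Besides the shell and the picture viewer there is one more tool, called after "Request:" by a JSON object that holds its "api" and its "payload". send_rows: Moves the arm, as the interface text tells. Its arguments: {"type":"object","properties":{"moves":{"type":"array","items":{"type":"object","properties":{"angular":{"type":"array","items":{"type":"number","minimum":-1,"maximum":1}},"xyz":{"type":"array","items":{"type":"number","minimum":-1,"maximum":1}},"claw":{"type":"number"}}}},"squeeze":{"type":"number"}},"required":["moves"]}

```bash
mkdir -p pics; ls
cat > h.py <<'E'
import numpy as np, cv2
from workcell import arm
def cloud(c):
    d=c["depth"];K=np.array(c["intrinsics"]);v,u=np.mgrid[0:480,0:640]
    x=(u-K[0,2])/K[0,0]*d;y=(v-K[1,2])/K[1,1]*d
    P=np.stack([x,-y,-d],-1)
    a=np.array(c["attitude"],float)
    if a.shape!=(3,3):
        from scipy.spatial.transform import Rotation as R
        a=R.from_quat(np.r_[a[1:],a[0]]).as_matrix()
    return P@a.T+np.array(c["eye"])
E
python3 - <<'E'
from h import *
for n in("side","top"):
    c=arm.camera(n);cv2.imwrite(f"pics/{n}0.png",c["frame"][:,:,::-1]);np.savez(f"{n}0.npz",f=c["frame"],d=c["depth"],P=cloud(c))
    print(n,c["eye"],c["attitude"],c["intrinsics"],{k:v for k,v in c.items() if k not in("frame","depth")}.keys())
print(arm.sense())
E
```

```text
pics
side [ 0.25972516 -0.82808899  0.84716203] [ 0.90322866  0.40502158 -0.06271977 -0.12728602] [[499.06667306   0.         309.74063062]
 [  0.         499.06667306 243.89472681]
 [  0.           0.           1.        ]] dict_keys(['intrinsics', 'eye', 'attitude'])
top [ 0.20000518 -0.01686368  1.80744511] [-0.6961415  -0.06664261  0.06113713  0.71218539] [[624.14393941   0.         323.48526068]
 [  0.         624.14393941 250.61552446]
 [  0.           0.           1.        ]] dict_keys(['intrinsics', 'eye', 'attitude'])
{'t': 0.1, 'joint_pos': array([ 1.02068163e+00,  3.81088489e-01,  1.29811754e+00, -2.92645170e-05,
        1.46358042e+00, -2.15286255e-01]), 'joint_velocities': array([ 8.97836708e-04,  1.63906389e-05, -4.48577959e-03, -5.33380059e-04,
        1.71336514e-03,  7.62423968e-04]), 'tau': array([ 3.04978210e-03, -4.38650930e+01, -2.24911326e+01,  7.13983085e-02,
        3.42579593e-02, -7.46568571e-05]), 'tcp_pos': array([0.18060318, 0.51923874, 0.22764381]), 'tcp_rot': array([-2.09401659e-04,  1.66631700e-01,  9.86019026e-01, -5.59147534e-04]), 'wrist_force': array([-0.2515307 ,  0.24434026, -0.51239864]), 'torque': array([ 0.04890061, -0.01354312,  0.04928949]), 'grip_force': 0.0, 'opening': 0.08808055606219833}
```

View pics/top0.png

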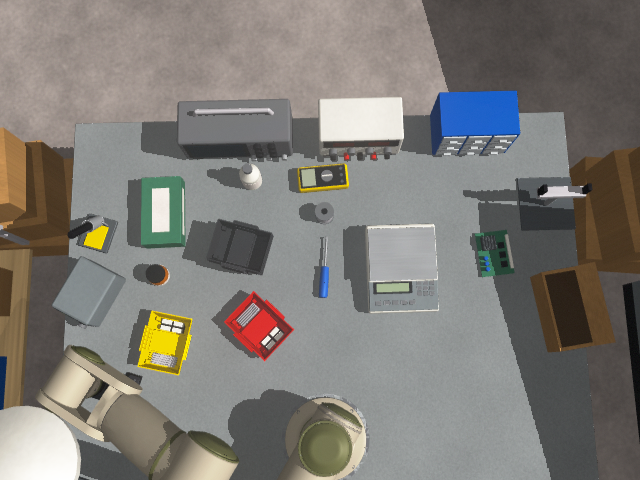

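View pics/side0.png

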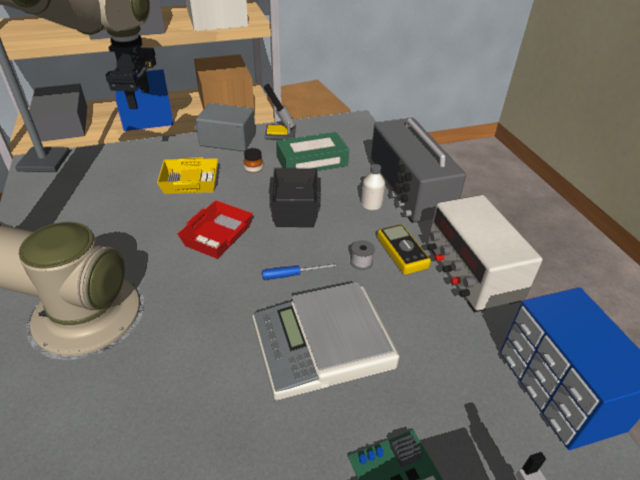

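Candidates in the top view are the dark grey stack (241,246), the red tray (260,326), the yellow tray (165,342) and the light grey box (88,291). Only the dark grey nested stack fits the description. The scale pan is at (402,253). Next I'll measure both and check the stack in a close crop.

Run:
```python
from h import *
z=np.load("top0.npz");P=z["P"];f=z["f"]
im=cv2.resize(f[205:285,195:285],None,fx=7,fy=7,interpolation=cv2.INTER_CUBIC)
s=np.load("side0.npz")
im2=cv2.resize(s["f"][155:235,255:335],(560,560),interpolation=cv2.INTER_CUBIC)
cv2.imwrite("pics/crop0.png",cv2.resize(np.hstack([im,im2])[:,:,::-1],(800,378)))
def rect(m,n):
    m=m.astype(np.uint8);k,l,st,ce=cv2.connectedComponentsWithStats(m)
    i=1+np.argmax(st[1:,4]);q=P[l==i]
    r=cv2.minAreaRect((q[:,:2]*1000).astype(np.float32));print(n,st[i],r,np.median(q,0), q[:,2].min(),q[:,2].max());print(cv2.boxPoints(r))
B=np.zeros((480,640),bool);B[205:285,195:285]=1
Z=P[...,2]
print(np.histogram(Z[B],bins=np.arange(-.01,.13,.005)))
rect(B&(Z>0.083)&(Z<.097),"rim");rect(B&(Z>0.03),"stack")
B[:]=0;B[215:320,355:450]=1
rect(B&(Z>0.06)&(Z<.08),"pan")
rect(B&(Z>0.03)&(Z<.08),"scale")
for nm,(u,v) in dict(board=(492,253),bottle=(249,175),spool=(324,211),sd=(324,280),red=(260,325)).items(): print(nm,P[v,u])
```

```text
(array([ 567, 1626, 1612,  535,   56,    0,    0,    0,    8,   46,  258,
        402,  321,  395,  371,  212,  143,   87,  123,  173,  149,   25,
          1,    0,    0,    0,    0,    0]), array([-0.01 , -0.005,  0.   ,  0.005,  0.01 ,  0.015,  0.02 ,  0.025,
        0.03 ,  0.035,  0.04 ,  0.045,  0.05 ,  0.055,  0.06 ,  0.065,
        0.07 ,  0.075,  0.08 ,  0.085,  0.09 ,  0.095,  0.1  ,  0.105,
        0.11 ,  0.115,  0.12 ,  0.125,  0.13 ]))
rim [206 219  66  43 252] ((539.7855224609375, 230.1810760498047), (161.21913146972656, 127.1484375), 73.90931701660156) [0.58818697 0.23913552 0.08878871] 0.08301037898805874 0.09644891461759175
[[456.36026 170.34958]
 [578.5276  135.10931]
 [623.2108  290.01257]
 [501.04346 325.25284]]
stack [ 206  219   68   56 2723] ((431.61212158203125, 113.68827819824219), (502.5271911621094, 173.80674743652344), 48.487762451171875) [0.53752093 0.23141562 0.05935639] 0.031163796757728512 1.807445106557546
[[ 200.00517   -16.863632]
 [ 330.1541   -132.05927 ]
 [ 663.21906   244.24019 ]
 [ 533.0701    359.43582 ]]
pan [ 367  226   71   56 3441] ((507.44287109375, -228.0782012939453), (155.143798828125, 192.71334838867188), 0.6940831542015076) [ 0.50408465 -0.22807269  0.06977137] 0.06000101366654542 0.07990577894635242
[[ 428.7094  -132.66829]
 [ 431.04388 -325.3675 ]
 [ 586.17633 -323.4881 ]
 [ 583.84186 -130.78891]]
scale [ 365  223   74   90 6090] ((469.44305419921875, -228.604736328125), (252.9234619140625, 200.93606567382812), 0.38013261556625366) [ 0.46336979 -0.2259615   0.06504907] 0.03002906271621897 0.07990577894635242
[[ 342.31754 -128.97794]
 [ 343.65067 -329.90958]
 [ 596.5686  -328.23154]
 [ 595.2355  -127.2999 ]]
board [ 0.51076663 -0.4986167   0.00722987]
bottle [0.73773665 0.20084302 0.09574249]
spool [ 0.63791924 -0.01072216  0.05135709]
sd [ 0.43915037 -0.00617702  0.0332324 ]
red [0.31614383 0.17976798 0.01530345]
```

View pics/crop0.png

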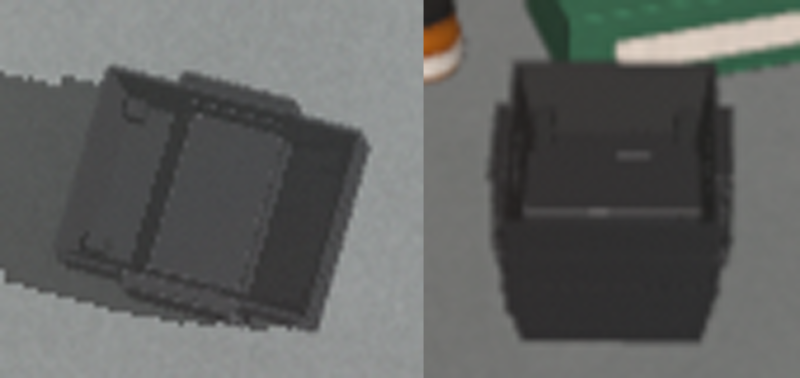

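The crop confirms a dark grey nested stack. Its handles are on the end facing away from the robot (crop 240,90) and the end facing it (180,295), and the rib runs between them. One refinement, plus a move helper.

```bash
cat >> h.py <<'E'
from scipy.spatial.transform import Rotation as R
def rows(p1,R1,n,p0=None,R0=None):
    """constant row (xyz,angular) that takes the tool from pose 0 to pose 1 in n rows"""
    s=arm.sense()
    if p0 is None:p0=s["tcp_pos"]
    if R0 is None:R0=R.from_quat(np.r_[s["tcp_rot"][1:],s["tcp_rot"][0]])
    w=(R0.inv()*R1).as_rotvec()
    S=sum((R0*R.from_rotvec(w*k/n)).as_matrix() for k in range(n))
    d=np.linalg.solve(S,np.array(p1)-p0)
    print(n,"rows xyz",np.round(d/.02,3),"ang",np.round(w/n/(np.pi/2),4))
def tool(yaw,tilt=0):
    """tool down, tool y along heading yaw; tilt about tool x (deg)"""
    c,s=np.cos(np.radians(yaw)),np.sin(np.radians(yaw))
    y=np.array([c,s,0]);z=np.array([0,0,-1.]);x=np.cross(y,z)
    return R.from_matrix(np.c_[x,y,z])*R.from_euler("x",tilt,degrees=True)
E
python3 - <<'E'
from h import *
for n in("top","side"):
    z=np.load(n+"0.npz");P=z["P"];f=z["f"].astype(int)
    B=(P[...,0]>.43)&(P[...,0]<.66)&(P[...,1]>.12)&(P[...,1]<.34)
    q=P[B&(abs(P[...,2]-.089)<.005)]
    r=cv2.minAreaRect((q[:,:2]*1000).astype(np.float32));print(n,len(q),r)
    t=np.radians(-16.1);c=np.array([.540,.230]);l=(q[:,:2]-c)@np.array([[np.cos(t),-np.sin(t)],[np.sin(t),np.cos(t)]])*1000
    for lo,hi in((-80,-45),(-30,30),(45,80)):
        m=(l[:,1]>lo)&(l[:,1]<hi);print(" y",lo,hi,"x pct",np.round(np.percentile(l[m,0],[0,3,97,100]),1))
    m=abs(l[:,0])<45;print(" y pct",np.round(np.percentile(l[m,1],[0,3,97,100]),1))
    b=P[(P[...,0]>.68)&(P[...,0]<.8)&(P[...,1]>.14)&(P[...,1]<.27)&(P[...,2]>.05)&(P[...,2]<.14)]
    print(" bottle",b.min(0),b.max(0))
a=tool(-16.1,0)
s=arm.sense();print(tool(70.8).as_matrix().round(2),R.from_quat(np.r_[s["tcp_rot"][1:],s["tcp_rot"][0]]).as_matrix().round(2))
E
```

```text
top 330 ((535.6619873046875, 230.7332305908203), (160.60513305664062, 135.9232635498047), 72.91597747802734)
 y -80 -45 x pct [-64.1 -63.6  54.5  55.1]
 y -30 30 x pct [-72.7 -71.6  62.4  63.3]
 y 45 80 x pct [-63.8 -63.7  54.   56.3]
 y pct [-80.5 -80.4  79.   79.4]
 bottle [0.71863412 0.17331813 0.05106676] [0.77822044 0.23254107 0.13395478]
side 366 ((534.8621215820312, 229.21580505371094), (168.1312713623047, 135.42921447753906), 72.8246841430664)
 y -80 -45 x pct [-64.1 -63.8  54.3  54.4]
 y -30 30 x pct [-72.3 -71.1  62.8  63.1]
 y 45 80 x pct [-64.3 -63.9  53.2  53.4]
 y pct [-86.6 -84.2  78.7  81.8]
 bottle [0.7190797  0.16909381 0.05008887] [0.77672484 0.21994618 0.1288284 ]
[[-0.94  0.33  0.  ]
 [ 0.33  0.94  0.  ]
 [ 0.    0.   -1.  ]] [[-0.94  0.33 -0.  ]
 [ 0.33  0.94 -0.  ]
 [ 0.   -0.   -1.  ]]
```

```bash
cat >> h.py <<'E'
T=-17.1;C=np.array([.5355,.2305,0]);X=np.array([np.cos(np.radians(T)),np.sin(np.radians(T)),0])
E
python3 - <<'E'
from h import *
Rt=tool(T,-12);p=C-X*.065+[0,0,.1005];zt=Rt.as_matrix()[:,2];print(p,zt)
rows(p-zt*.08,Rt,20)
E
```

```text
[0.47337345 0.24961262 0.1005    ] [ 0.19872054 -0.06113442 -0.9781476 ]
20 rows xyz [-1.003  0.298  0.181] ang [-0.0053 -0.0051  0.0487]
```

Request:
{"api": "send_rows", "payload": {"moves": [{"xyz":[-1,0.3,0.15],"angular":[-0.005,-0.005,0.049],"claw":36},{"xyz":[-1,0.3,0.15],"angular":[-0.005,-0.005,0.049],"claw":36},{"xyz":[-1,0.3,0.15],"angular":[-0.005,-0.005,0.049],"claw":36},{"xyz":[-1,0.3,0.15],"angular":[-0.005,-0.005,0.049],"claw":36},{"xyz":[-1,0.3,0.15],"angular":[-0.005,-0.005,0.049],"claw":36},{"xyz":[-1,0.3,0.15],"angular":[-0.005,-0.005,0.049],"claw":36},{"xyz":[-1,0.3,0.15],"angular":[-0.005,-0.005,0.049],"claw":36},{"xyz":[-1,0.3,0.15],"angular":[-0.005,-0.005,0.049],"claw":36},{"xyz":[-1,0.3,0.15],"angular":[-0.005,-0.005,0.049],"claw":36},{"xyz":[-1,0.3,0.15],"angular":[-0.005,-0.005,0.049],"claw":36}], "squeeze": 25}}

```text
t: 1.1
tcp_pos: [0.3709, 0.4417, 0.2053]
tcp_rot: [0.044, 0.526, 0.849, 0.031]
wrist_force: [0.4, -0.1, 0.8]
opening: 0.036
grip_force: 0.0
```

Run:
```python
from h import *
Rt=tool(T,-12);p=C-X*.065+[0,0,.1005];zt=Rt.as_matrix()[:,2]
rows(p-zt*.08,Rt,10); rows(p-zt*.08,Rt,12)
```

```text
10 rows xyz [-0.998  0.298  0.211] ang [-0.0056 -0.0049  0.0481]
12 rows xyz [-0.83   0.254  0.176] ang [-0.0047 -0.0041  0.0401]
```

Request:
{"api": "send_rows", "payload": {"moves": [{"xyz":[-1,0.3,0.2],"angular":[-0.0055,-0.005,0.048]},{"xyz":[-1,0.3,0.2],"angular":[-0.0055,-0.005,0.048]},{"xyz":[-1,0.3,0.2],"angular":[-0.0055,-0.005,0.048]},{"xyz":[-1,0.3,0.2],"angular":[-0.0055,-0.005,0.048]},{"xyz":[-1,0.3,0.2],"angular":[-0.0055,-0.005,0.048]},{"xyz":[-1,0.3,0.2],"angular":[-0.0055,-0.005,0.048]},{"xyz":[-1,0.3,0.2],"angular":[-0.0055,-0.005,0.048]},{"xyz":[-1,0.3,0.2],"angular":[-0.0055,-0.005,0.048]},{"xyz":[-1,0.3,0.2],"angular":[-0.0055,-0.005,0.048]},{"xyz":[-1,0.3,0.2],"angular":[-0.0055,-0.005,0.048]}]}}

```text
validation failed for argument at $.mo...
```

Run:
```python
from h import *
Rt=tool(T,-12);p=C-X*.065+[0,0,.1005];zt=Rt.as_matrix()[:,2]
rows(p-zt*.08,Rt,1);rows(p,Rt,10)
```

```text
1 rows xyz [-10.24   -0.453   1.726] ang [-0.0564 -0.049   0.4813]
10 rows xyz [-1.018  0.315  0.61 ] ang [-0.0056 -0.0049  0.0481]
```

Request:
{"api": "send_rows", "payload": {"moves": [{"xyz":[-1,0.3,0.2],"angular":[-0.0055,-0.005,0.048],"claw":36},{"xyz":[-1,0.3,0.2],"angular":[-0.0055,-0.005,0.048],"claw":36},{"xyz":[-1,0.3,0.2],"angular":[-0.0055,-0.005,0.048],"claw":36},{"xyz":[-1,0.3,0.2],"angular":[-0.0055,-0.005,0.048],"claw":36},{"xyz":[-1,0.3,0.2],"angular":[-0.0055,-0.005,0.048],"claw":36},{"xyz":[-1,0.3,0.2],"angular":[-0.0055,-0.005,0.048],"claw":36},{"xyz":[-1,0.3,0.2],"angular":[-0.0055,-0.005,0.048],"claw":36},{"xyz":[-1,0.3,0.2],"angular":[-0.0055,-0.005,0.048],"claw":36},{"xyz":[-1,0.3,0.2],"angular":[-0.0055,-0.005,0.048],"claw":36},{"xyz":[-1,0.3,0.2],"angular":[-0.0055,-0.005,0.048],"claw":36}]}}

```text
t: 2.1
tcp_pos: [0.4577, 0.2543, 0.1811]
tcp_rot: [0.084, 0.799, 0.592, 0.061]
wrist_force: [0.1, -0.0, -0.9]
opening: 0.0361
grip_force: 0.0
```

Run:
```python
from h import *
Rt=tool(T,-12);p=C-X*.065+[0,0,.1005];zt=Rt.as_matrix()[:,2]
rows(p-zt*.08,Rt,1);rows(p,Rt,1);rows(p,Rt,6)
```

```text
1 rows xyz [ 0.008 -0.038  0.113] ang [-0.0009  0.0011  0.0013]
1 rows xyz [ 0.015 -0.033  4.113] ang [-0.0009  0.0011  0.0013]
6 rows xyz [ 0.002 -0.006  0.686] ang [-0.0001  0.0002  0.0002]
```

Request:
{"api": "send_rows", "payload": {"moves": [{"xyz":[0,-0.03,0.8],"angular":[0,0,0],"claw":36},{"xyz":[0,0,0.8],"angular":[0,0,0],"claw":36},{"xyz":[0,0,0.7],"angular":[0,0,0],"claw":36},{"xyz":[0,0,0.6],"angular":[0,0,0],"claw":36},{"xyz":[0,0,0.4],"angular":[0,0,0],"claw":34},{"xyz":[0,0,0.3],"angular":[0,0,0],"claw":30},{"xyz":[0,0,0.3],"angular":[0,0,0],"claw":25},{"xyz":[0,0,0.2],"angular":[0,0,0],"claw":20},{"xyz":[0,0,0],"angular":[0,0,0],"claw":16}], "squeeze": 5}}

```text
t: 3.0
tcp_pos: [0.4732, 0.2502, 0.1008]
tcp_rot: [0.084, 0.798, 0.593, 0.061]
wrist_force: [-0.5, -0.2, -0.4]
opening: 0.0165
grip_force: 0.0
```

Run:
```python
from h import *
c=arm.camera("side");P=c["frame"]
cv2.imwrite("pics/g1.png",cv2.resize(P[120:240,220:380],(800,600),interpolation=cv2.INTER_CUBIC)[:,:,::-1])
Rt=tool(T,-12);p=C-X*.065+[0,0,.1005];rows(p,Rt,1)
s=arm.sense();print(s["wrist_force"],s["torque"],s["opening"],s["grip_force"])
```

```text
1 rows xyz [-0.032  0.004  0.037] ang [-0.0007  0.0007  0.0033]
[-0.03911686 -0.00817234  0.58659128] [-0.09481684  0.23572538  0.00323358] 0.016279291399727013 0.0
```

View pics/g1.png

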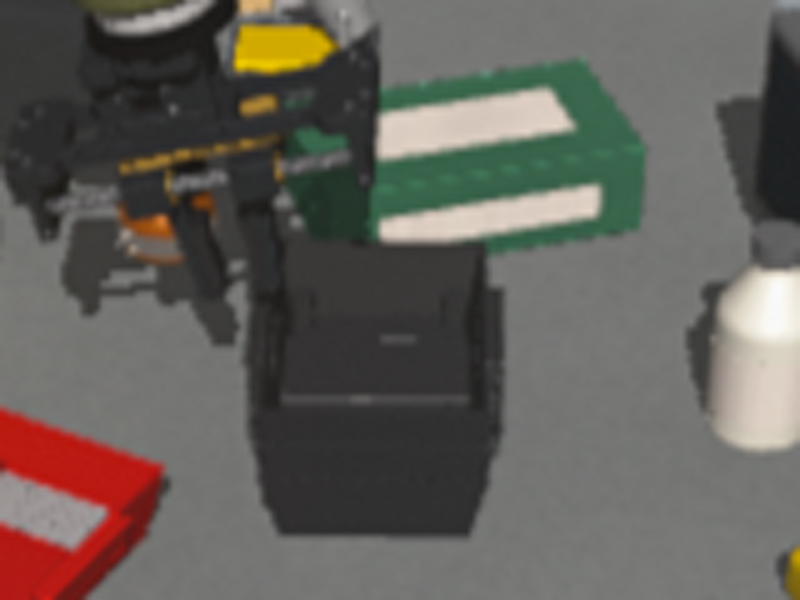

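The side crop shows the fingers straddling the near handle (crop ~240,270), with nothing touched. Next I'll close gently.

Request:
{"api": "send_rows", "payload": {"moves": [{"xyz":[0,0,0],"angular":[0,0,0],"claw":14},{"xyz":[0,0,0],"angular":[0,0,0],"claw":13},{"xyz":[0,0,0],"angular":[0,0,0],"claw":12},{"xyz":[0,0,0],"angular":[0,0,0],"claw":11},{"xyz":[0,0,0],"angular":[0,0,0],"claw":10}], "squeeze": 5}}

```text
t: 3.55
tcp_pos: [0.4733, 0.2503, 0.1012]
tcp_rot: [0.084, 0.799, 0.593, 0.061]
wrist_force: [0.2, -0.1, -0.3]
opening: 0.0102
grip_force: 0.0
```

Request:
{"api": "send_rows", "payload": {"moves": [{"xyz":[0,0,0],"angular":[0,0,0],"claw":6},{"xyz":[0,0,0],"angular":[0,0,0],"claw":4}], "squeeze": 20}}

```text
t: 3.75
tcp_pos: [0.4733, 0.2503, 0.1012]
tcp_rot: [0.084, 0.799, 0.593, 0.061]
wrist_force: [-0.7, -0.2, 0.4]
opening: 0.0045
grip_force: 0.0
```

Run:
```python
from h import *
s=arm.sense();print(s["tcp_pos"],s["wrist_force"],s["torque"],s["opening"],s["grip_force"])
```

```text
[0.47329012 0.25029162 0.10118028] [-0.71104816 -0.24149715  0.42655461] [-0.0076462   0.18042881  0.04324411] 0.004459198597740147 0.0
```

Nothing is between the pads, since the opening shrank to 4.5 mm. I'll check where the fingers are relative to the handle.

Run:
```python
from h import *
ims=[]
s=arm.sense();Rt=R.from_quat(np.r_[s["tcp_rot"][1:],s["tcp_rot"][0]]).as_matrix()
pts={"tcp":s["tcp_pos"],"tip":s["tcp_pos"]+Rt[:,2]*.025,"ha":C-X*.0604+[0,0,.079],"hb":C+X*.0604+[0,0,.079]}
for n in("top","side"):
    c=arm.camera(n);f=c["frame"].copy();K=np.array(c["intrinsics"]);a=np.array(c["attitude"])
    A=R.from_quat(np.r_[a[1:],a[0]]).as_matrix()
    box=(190,200,110,83) if n=="top" else (230,120,120,90)
    x,y,w,h=box;k=400/w
    im=cv2.resize(f[y:y+h,x:x+w],(400,int(h*k)),interpolation=cv2.INTER_CUBIC)
    for nm,p in pts.items():
        q=A.T@(p-np.array(c["eye"]));u=K@(q*[1,-1,-1]);u=u[:2]/u[2]
        e=((u-[x,y])*k).astype(int);cv2.circle(im,tuple(map(int,e)),3,dict(tcp=(0,255,0),tip=(255,0,0),ha=(255,255,0),hb=(0,255,255))[nm],-1)
        v=c["depth"][int(round(u[1])),int(round(u[0]))]
        print(n,nm,u.round(1),"z",-q[2].round(3),"depth",v)
    ims.append(cv2.resize(im,(400,300)))
cv2.imwrite("pics/g2.png",np.hstack(ims)[:,:,::-1])
```

```text
top tcp [231.  266.6] z 1.729 depth 1.437781
top tip [232.9 266.2] z 1.754 depth 1.4449837
top ha [232.9 266.3] z 1.752 depth 1.4449837
top hb [245.6 225.8] z 1.772 depth 1.7601014
side tcp [269.7 179.2] z 1.313 depth 1.334212
side tip [272.  186.9] z 1.33 depth 1.3104515
side ha [271.9 186.3] z 1.328 depth 1.316003
side hb [317.3 187.1] z 1.327 depth 1.3097959
```

View pics/g2.png

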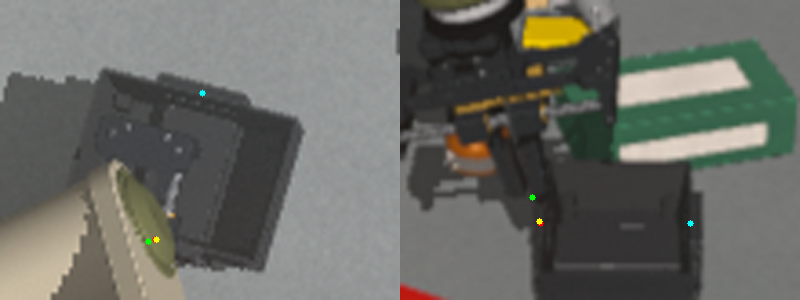

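Run:
```python
from h import *
c=arm.camera("side");P=cloud(c)
Y=np.array([-X[1],X[0],0]);L=P-C;lx=L@X*1000;ly=L@Y*1000;z=P[...,2]*1000
u0,v0=np.meshgrid(range(640),range(480))
for v in range(170,200,2):
    print(v,[(int(lx[v,u]),int(ly[v,u]),int(z[v,u])) for u in range(258,288,3)])
```

```text
170 [(-119, 193, 2), (-85, -6, 134), (-77, -7, 135), (-70, -7, 135), (-62, -8, 135), (-55, 3, 127), (-54, 75, 81), (-45, 73, 82), (-37, 76, 80), (-29, 75, 81)]
172 [(-118, 183, 2), (-85, -10, 130), (-78, -7, 129), (-70, -4, 127), (-62, -13, 132), (-55, -3, 126), (-53, 69, 78), (-45, 69, 78), (-37, 71, 77), (-29, 71, 77)]
174 [(-117, 175, 0), (-86, -8, 123), (-78, -9, 123), (-72, 5, 114), (-62, -9, 124), (-54, -9, 124), (-54, 68, 72), (-46, 75, 68), (-37, 75, 68), (-29, 73, 69)]
176 [(-116, 164, 0), (-85, -13, 120), (-78, -8, 117), (-71, -3, 113), (-62, -11, 119), (-55, -9, 118), (-53, 60, 71), (-46, 70, 65), (-37, 67, 66), (-29, 71, 64)]
178 [(-115, 153, 0), (-108, 162, -5), (-78, -12, 113), (-71, -8, 111), (-66, 23, 89), (-58, 26, 87), (-53, 56, 67), (-45, 63, 63), (-37, 69, 58), (-29, 72, 57)]
180 [(-114, 142, 0), (-106, 144, 0), (-96, 140, 2), (-88, 143, 1), (-66, 16, 87), (-57, 10, 92), (-52, 47, 67), (-45, 54, 62), (-37, 69, 52), (-29, 63, 56)]
182 [(-114, 132, 0), (-105, 131, 1), (-96, 131, 1), (-87, 134, 0), (-65, 8, 86), (-56, 1, 91), (-52, 44, 62), (-45, 55, 55), (-37, 62, 5
[... 586 characters left out ...]
5, -19, 80), (-50, 12, 58), (-42, 11, 58), (-34, 9, 60), (-26, 12, 59)]
192 [(-109, 85, -2), (47, -1092, 847), (-92, 83, 0), (-83, 82, 0), (-62, -35, 86), (-55, -27, 80), (-50, 2, 58), (-42, 5, 57), (-34, 2, 59), (-26, 4, 58)]
194 [(-108, 72, 0), (-99, 70, 2), (-91, 76, -1), (-82, 73, 0), (-62, -35, 79), (-55, -32, 77), (-49, -10, 61), (-41, -9, 61), (-33, -7, 59), (-25, -6, 59)]
196 [(-107, 64, 0), (-98, 61, 1), (-90, 65, 0), (-82, 64, 0), (-62, -38, 75), (-54, -44, 79), (-48, -19, 61), (-40, -18, 61), (-33, -16, 60), (-24, -18, 61)]
198 [(-107, 55, -1), (-97, 50, 2), (-89, 55, 0), (-81, 58, -2), (-63, -32, 64), (-53, -52, 79), (-48, -27, 61), (-40, -27, 61), (-32, -28, 62), (-24, -26, 61)]
```

Run:
```python
from h import *
print(arm.tcp_to_tips,[a for a in dir(arm) if a[0]!='_'])
P=np.load("side0.npz")["P"]
m=(abs(P[...,0]-.181)<.09)&(abs(P[...,1]-.519)<.09)&(P[...,2]>.12)&(P[...,2]<.5)
q=P[m];print(len(q),q[:,2].min());
for z in np.arange(.18,.34,.01):
    k=q[abs(q[:,2]-z)<.005];print(round(z,2),len(k),k.min(0).round(3) if len(k) else"",k.max(0).round(3) if len(k) else "")
```

```text
0.025 ['PlanningError', 'camera', 'sense', 'sign_off', 'tcp_to_tips']
2929 0.23616768086655515
0.18 0  
0.19 0  
0.2 0  
0.21 0  
0.22 0  
0.23 0  
0.24 39 [0.152 0.46  0.236] [0.205 0.569 0.245]
0.25 64 [0.151 0.459 0.245] [0.207 0.569 0.255]
0.26 67 [0.151 0.456 0.255] [0.208 0.571 0.265]
0.27 62 [0.15  0.453 0.265] [0.208 0.571 0.275]
0.28 65 [0.15  0.454 0.275] [0.208 0.574 0.285]
0.29 37 [0.15  0.455 0.285] [0.209 0.575 0.294]
0.3 42 [0.125 0.43  0.295] [0.238 0.588 0.305]
0.31 152 [0.119 0.429 0.305] [0.239 0.585 0.315]
0.32 207 [0.119 0.43  0.315] [0.24  0.59  0.325]
0.33 117 [0.117 0.429 0.325] [0.241 0.598 0.335]
0.34 285 [0.118 0.429 0.335] [0.241 0.606 0.345]
```

The depth data shows the real fingertips about 32 mm further back along the tool axis than the reported TCP and stated tip length imply. The same offset shows in the start picture (tips at z 0.236, against an expected 0.203). I'll correct for this by reopening and going lower, then checking.

Request:
{"api": "send_rows", "payload": {"moves": [{"xyz":[0,0,0],"angular":[0,0,0],"claw":20},{"xyz":[0,0,0],"angular":[0,0,0],"claw":32},{"xyz":[0,0,0],"angular":[0,0,0],"claw":36},{"xyz":[0,0,0.3],"angular":[0,0,0],"claw":36},{"xyz":[0,0,0.3],"angular":[0,0,0],"claw":36},{"xyz":[0,0,0.3],"angular":[0,0,0],"claw":36},{"xyz":[0,0,0.3],"angular":[0,0,0],"claw":36},{"xyz":[0,0,0],"angular":[0,0,0],"claw":36}]}}

```text
t: 4.7
tcp_pos: [0.4778, 0.2486, 0.0766]
tcp_rot: [0.084, 0.799, 0.593, 0.06]
wrist_force: [0.6, -0.0, -0.4]
opening: 0.0358
grip_force: 0.0
```

Run:
```python
from h import *
c=arm.camera("side");P=cloud(c)
s=arm.sense();print(s["tcp_pos"],s["wrist_force"],s["torque"])
Rt=R.from_quat(np.r_[s["tcp_rot"][1:],s["tcp_rot"][0]]).as_matrix()
q=(P-s["tcp_pos"])@Rt*1000   # tool frame
m=(abs(q[...,0])<16)&(abs(q[...,1])<45)&(q[...,2]>-90)&(q[...,2]<30)
Y=np.array([-X[1],X[0],0]);L=P-C
for z in range(-80,30,5):
    k=m&(abs(q[...,2]-z)<2.5);k=q[k]
    if len(k):print(z,len(k),"y hist",np.histogram(k[:,1],bins=range(-45,50,5))[0],"x",k[:,0].min().round(),k[:,0].max().round())
```

```text
[0.47789561 0.24869286 0.07712987] [0.19704419 0.62244326 0.34181001] [-0.07804525  0.23450439  0.00077015]
-80 1 y hist [0 0 0 1 0 0 0 0 0 0 0 0 0 0 0 0 0 0] x 1.0 1.0
-75 3 y hist [0 0 0 3 0 0 0 0 0 0 0 0 0 0 0 0 0 0] x -14.0 10.0
-70 5 y hist [0 0 0 5 0 0 0 0 0 0 0 0 0 0 0 0 0 0] x -15.0 -4.0
-65 10 y hist [0 1 3 4 0 0 0 0 0 0 0 0 0 0 0 2 0 0] x -15.0 2.0
-60 17 y hist [0 0 3 6 0 0 0 0 0 0 0 0 0 2 2 4 0 0] x -14.0 0.0
-55 39 y hist [0 2 1 6 9 2 0 0 0 0 0 0 6 5 4 4 0 0] x -15.0 9.0
-50 21 y hist [0 0 4 4 3 1 0 0 0 0 0 0 3 2 3 1 0 0] x -14.0 2.0
-45 27 y hist [0 2 4 3 4 0 0 0 0 0 0 0 2 4 3 5 0 0] x -14.0 7.0
-40 22 y hist [0 0 2 3 6 1 0 0 0 0 0 0 2 2 1 5 0 0] x -15.0 2.0
-35 23 y hist [0 0 4 3 6 0 0 0 0 0 0 0 2 2 4 2 0 0] x -13.0 10.0
-30 22 y hist [0 0 1 4 3 4 0 0 0 0 0 0 3 3 1 3 0 0] x -15.0 8.0
-25 23 y hist [0 0 4 3 4 1 0 0 0 0 0 0 1 4 3 3 0 0] x -14.0 3.0
-20 25 y hist [0 0 2 5 3 5 0 0 0 0 0 0 5 0 3 2 0 0] x -16.0 8.0
-15 27 y hist [0 0 1 3 3 0 0 0 5 5 2 0 0 5 3 0 0 0] x -15.0 14.0
-10 30 y hist [0 0 0 1 3 1 0 1 8 9 4 0 1 1 1 0 0 0] x -15.0 14.0
-5 3 y hist [0 0 0 0 0 0 0 0 0 0 3 0 0 0 0 0 0 0] x -14.0 -8.0
5 6 y hist [0 0 0 0 0 0 0 0 0 5 1 0 0 0 0 0 0 0] x -14.0 13.0
10 5 y hist [0 0 0 0 0 0 0 0 0 1 4 0 0 0 0 0 0 0] x -10.0 11.0
15 5 y hist [0 0 0 0 0 0 0 0 0 0 5 0 0 0 0 0 0 0] x -15.0 11.0
20 43 y hist [ 0  0  0  0  0  0  0  0  0  1 12 11 10  7  1  0  1  0] x -16.0 16.0
25 60 y hist [ 0  0  0  0  0  0  0  0  0  0  1  1  6  6 11 12 10 13] x -16.0 16.0
```

Request:
{"api": "send_rows", "payload": {"moves": [{"xyz":[0,0.08,0.15],"angular":[0,0,0],"claw":34},{"xyz":[0,0,0.15],"angular":[0,0,0],"claw":28},{"xyz":[0,0,0.14],"angular":[0,0,0],"claw":22},{"xyz":[0,0,0],"angular":[0,0,0],"claw":18},{"xyz":[0,0,0],"angular":[0,0,0],"claw":16},{"xyz":[0,0,0],"angular":[0,0,0],"claw":14}], "squeeze": 4}}

```text
t: 5.35
tcp_pos: [0.4813, 0.2479, 0.0695]
tcp_rot: [0.084, 0.798, 0.593, 0.061]
wrist_force: [-1.1, 0.4, 0.5]
opening: 0.0142
grip_force: 0.0
```

Request:
{"api": "send_rows", "payload": {"moves": [{"xyz":[0,0,0],"angular":[0,0,0],"claw":12},{"xyz":[0,0,0],"angular":[0,0,0],"claw":10},{"xyz":[0,0,0],"angular":[0,0,0],"claw":8}], "squeeze": 4}}

```text
t: 5.65
tcp_pos: [0.4813, 0.2479, 0.0695]
tcp_rot: [0.084, 0.798, 0.593, 0.061]
wrist_force: [-0.3, -0.3, 0.6]
opening: 0.011
grip_force: 4.0
```

```bash
cat >> h.py <<'E'
Yt=np.array([-X[1],X[0],0])
def force(n=6):
    F=[];M=[]
    for i in range(n):
        arm.camera("top");s=arm.sense();F.append(s["wrist_force"]);M.append(s["torque"])
    print("F",np.mean(F,0).round(2),"sd",np.std(F,0).round(2),"M",np.mean(M,0).round(3),"opening",s["opening"],"grip",s["grip_force"],s["tcp_pos"].round(4),"t",s["t"])
def tip(end,th,slide,lift,p0,R0):
    """tool pose when the tray, held at end (-1/+1), is tipped th deg about its far lower edge and slid (m) toward that end"""
    r=R.from_rotvec(Yt*np.radians(-end*th))
    pv=C-end*X*.0505+[0,0,.044]
    return pv+r.apply(p0-pv)+X*end*slide+[0,0,lift], r*R0
E
python3 - <<'E'
from h import *
force(6)
s=arm.sense();q=s["tcp_rot"]
np.savez("grip.npz",p=s["tcp_pos"],q=q);R0=R.from_quat(np.r_[q[1:],q[0]])
for th in(1,1.5,2):
    p,Q=tip(-1,th,0,0,s["tcp_pos"],R0);rows(p,Q,4)
E
```

```text
F [-0.47  0.09  1.64] sd [0.36 0.53 0.47] M [0.004 0.224 0.061] opening 0.011031749223384282 grip 3.9994842326268554 [0.4813 0.2478 0.0695] t 5.95
4 rows xyz [-0.     0.01  -0.022] ang [ 0.0028  0.     -0.    ]
4 rows xyz [-0.     0.016 -0.033] ang [ 0.0042  0.     -0.    ]
4 rows xyz [-0.     0.021 -0.043] ang [ 0.0056  0.     -0.    ]
```

Request:
{"api": "send_rows", "payload": {"moves": [{"xyz":[0,0,0],"angular":[0,0,0],"claw":6},{"xyz":[0,0,0],"angular":[0,0,0],"claw":4},{"xyz":[0,0.01,-0.02],"angular":[0.003,0,0],"claw":4},{"xyz":[0,0.01,-0.02],"angular":[0.003,0,0],"claw":4},{"xyz":[0,0.01,-0.02],"angular":[0.003,0,0],"claw":4},{"xyz":[0,0.01,-0.02],"angular":[0.003,0,0],"claw":4}], "squeeze": 20}}

```text
t: 6.55
tcp_pos: [0.4817, 0.2476, 0.0711]
tcp_rot: [0.076, 0.799, 0.593, 0.055]
wrist_force: [-0.1, 0.5, 0.2]
opening: 0.0107
grip_force: 20.0
```

```bash
python3 -c "
from h import *
force(8)"
```

```text
F [-0.06  0.8  -0.3 ] sd [0.47 0.55 0.77] M [-0.003  0.145  0.06 ] opening 0.010623472540510211 grip 19.988903291523457 [0.4818 0.2476 0.0711] t 6.95
```

Request:
{"api": "send_rows", "payload": {"moves": [{"xyz":[0,0.01,-0.02],"angular":[0.003,0,0],"claw":4},{"xyz":[0,0.01,-0.02],"angular":[0.003,0,0],"claw":4}]}}

```text
t: 7.15
tcp_pos: [0.4819, 0.2476, 0.072]
tcp_rot: [0.073, 0.8, 0.594, 0.053]
wrist_force: [0.1, -0.6, -1.0]
opening: 0.011
grip_force: 20.0
```

```bash
python3 -c "
from h import *
force(8)"
```

```text
F [ 0.26  0.42 -0.43] sd [0.79 0.31 0.46] M [-0.037  0.12   0.024] opening 0.010661725869381864 grip 19.98903388157487 [0.482  0.2476 0.072 ] t 7.55
```

Request:
{"api": "send_rows", "payload": {"moves": [{"xyz":[0,0.01,-0.022],"angular":[0.003,0,0],"claw":4},{"xyz":[0,0.01,-0.022],"angular":[0.003,0,0],"claw":4},{"xyz":[0,0,0],"angular":[0,0,0],"claw":4}]}}

```text
t: 7.85
tcp_pos: [0.4822, 0.2476, 0.073]
tcp_rot: [0.069, 0.8, 0.594, 0.05]
wrist_force: [-0.1, 1.1, -0.5]
opening: 0.0109
grip_force: 20.0
```

```bash
python3 -c "
from h import *
force(10)"
```

```text
F [ 0.1   0.47 -0.26] sd [0.41 0.37 0.41] M [-0.035  0.119  0.047] opening 0.010573255685904967 grip 19.989049695432186 [0.4822 0.2475 0.0729] t 8.35
```

Request:
{"api": "send_rows", "payload": {"moves": [{"xyz":[0,0,-0.022],"angular":[0.003,0,0],"claw":4},{"xyz":[0,0,-0.022],"angular":[0.003,0,0],"claw":4},{"xyz":[0,0,-0.022],"angular":[0.003,0,0],"claw":4},{"xyz":[0,0,0],"angular":[0,0,0],"claw":4}]}}

```text
t: 8.75
tcp_pos: [0.4821, 0.2476, 0.0743]
tcp_rot: [0.063, 0.8, 0.594, 0.046]
wrist_force: [0.3, -0.1, -0.6]
opening: 0.0109
grip_force: 20.0
```

Run:
```python
from h import *
force(10)
g=np.load("grip.npz");q=g["q"];R0=R.from_quat(np.r_[q[1:],q[0]])
s=arm.sense();p0,Ra=s["tcp_pos"],R.from_quat(np.r_[s["tcp_rot"][1:],s["tcp_rot"][0]])
for th,sl,n in((6,.0025,5),(11,.0045,5),(17,.007,8)):
    p,Q=tip(-1,th,sl,0,g["p"],R0);rows(p,Q,n,p0,Ra);p0,Ra=p,Q
```

```text
F [ 1.   -0.43 -0.11] sd [0.53 0.36 0.44] M [-0.096 -0.022  0.028] opening 0.010608247440324719 grip 19.98959267511964 [0.482  0.2476 0.0742] t 9.25
5 rows xyz [ 0.     0.009 -0.063] ang [ 0.0067  0.0001 -0.    ]
5 rows xyz [-0.     0.022 -0.088] ang [ 0.0111  0.0001 -0.    ]
8 rows xyz [-0.     0.016 -0.065] ang [ 0.0083  0.     -0.    ]
```

Raising this end 4.7 mm gives no added load, so the near (-x) end is the unlocked one. I'll tip it in stages.

Request:
{"api": "send_rows", "payload": {"moves": [{"xyz":[0,0.01,-0.063],"angular":[0.0067,0,0],"claw":4},{"xyz":[0,0.01,-0.063],"angular":[0.0067,0,0],"claw":4},{"xyz":[0,0.01,-0.063],"angular":[0.0067,0,0],"claw":4},{"xyz":[0,0.01,-0.063],"angular":[0.0067,0,0],"claw":4},{"xyz":[0,0.01,-0.063],"angular":[0.0067,0,0],"claw":4},{"xyz":[0,0,0],"angular":[0,0,0],"claw":4}]}}

```text
t: 9.85
tcp_pos: [0.4823, 0.2475, 0.0808]
tcp_rot: [0.042, 0.802, 0.595, 0.03]
wrist_force: [-0.3, 0.2, -0.5]
opening: 0.0108
grip_force: 20.0
```

```bash
python3 -c "
from h import *
force(6)"
```

```text
F [ 1.36 -0.37 -0.34] sd [0.19 0.27 0.54] M [-0.132 -0.055  0.029] opening 0.011038681917985842 grip 19.990509375929832 [0.4821 0.2476 0.0806] t 10.15
```

Request:
{"api": "send_rows", "payload": {"moves": [{"xyz":[0,0.02,-0.088],"angular":[0.011,0,0],"claw":4},{"xyz":[0,0.02,-0.088],"angular":[0.011,0,0],"claw":4},{"xyz":[0,0.02,-0.088],"angular":[0.011,0,0],"claw":4},{"xyz":[0,0,0],"angular":[0,0,0],"claw":4}]}}

```text
t: 10.55
tcp_pos: [0.4833, 0.2473, 0.0863]
tcp_rot: [0.021, 0.803, 0.596, 0.015]
wrist_force: [0.4, 0.1, -0.4]
opening: 0.011
grip_force: 20.0
```

```bash
python3 -c "
from h import *
force(6)"
```

```text
F [ 1.29 -0.62  0.01] sd [0.33 0.42 0.25] M [-0.199 -0.197  0.023] opening 0.010819170521847152 grip 19.99044433236122 [0.4829 0.2473 0.086 ] t 10.85
```

Run:
```python
from h import *
g=np.load("grip.npz");q=g["q"];R0=R.from_quat(np.r_[q[1:],q[0]])
s=arm.sense();p0,Ra=s["tcp_pos"],R.from_quat(np.r_[s["tcp_rot"][1:],s["tcp_rot"][0]])
print((Ra*R0.inv()).magnitude()*57.3)
for th,sl,n in((13.5,.0055,6),(18,.008,6),(18,.023,5)):
    p,Q=tip(-1,th,sl,0,g["p"],R0);rows(p,Q,n,p0,Ra);p0,Ra=p,Q
```

```text
8.936790189985379
6 rows xyz [-0.     0.015 -0.065] ang [ 0.0085  0.0001 -0.    ]
6 rows xyz [-0.     0.01  -0.064] ang [ 0.0083  0.     -0.    ]
5 rows xyz [ 0.001 -0.149  0.016] ang [0. 0. 0.]
```

Request:
{"api": "send_rows", "payload": {"moves": [{"xyz":[0,0.015,-0.065],"angular":[0.0085,0,0],"claw":4},{"xyz":[0,0.015,-0.065],"angular":[0.0085,0,0],"claw":4},{"xyz":[0,0.015,-0.065],"angular":[0.0085,0,0],"claw":4},{"xyz":[0,0.015,-0.065],"angular":[0.0085,0,0],"claw":4},{"xyz":[0,0.015,-0.065],"angular":[0.0085,0,0],"claw":4},{"xyz":[0,0.015,-0.065],"angular":[0.0085,0,0],"claw":4},{"xyz":[0,0,0],"angular":[0,0,0],"claw":4}]}}

```text
t: 11.55
tcp_pos: [0.4847, 0.2468, 0.0939]
tcp_rot: [-0.011, 0.803, 0.596, -0.009]
wrist_force: [0.5, 0.7, 0.5]
opening: 0.0108
grip_force: 20.0
```

```bash
python3 -c "
from h import *
force(6)"
```

```text
F [ 0.6  -0.33  0.4 ] sd [0.67 0.79 0.34] M [-0.179 -0.231 -0.01 ] opening 0.010797176342929812 grip 19.99347094373661 [0.4846 0.2469 0.0938] t 11.85
```

Request:
{"api": "send_rows", "payload": {"moves": [{"xyz":[0,0.01,-0.064],"angular":[0.0083,0,0],"claw":4},{"xyz":[0,0.01,-0.064],"angular":[0.0083,0,0],"claw":4},{"xyz":[0,0.01,-0.064],"angular":[0.0083,0,0],"claw":4},{"xyz":[0,0.01,-0.064],"angular":[0.0083,0,0],"claw":4},{"xyz":[0,0.01,-0.064],"angular":[0.0083,0,0],"claw":4},{"xyz":[0,0,0],"angular":[0,0,0],"claw":4}]}}

```text
t: 12.45
tcp_pos: [0.4859, 0.2465, 0.1002]
tcp_rot: [-0.037, 0.802, 0.595, -0.029]
wrist_force: [0.7, -0.1, 1.3]
opening: 0.0109
grip_force: 20.0
```

Run:
```python
from h import *
force(6)
c=arm.camera("side");cv2.imwrite("pics/tip.png",cv2.resize(c["frame"][120:240,220:380],(800,600),interpolation=cv2.INTER_CUBIC)[:,:,::-1])
```

```text
F [1.48 0.1  0.79] sd [0.39 0.4  0.46] M [-0.231 -0.393 -0.012] opening 0.01045040498101304 grip 19.99589939980069 [0.4858 0.2465 0.1001] t 12.75
```

View pics/tip.png

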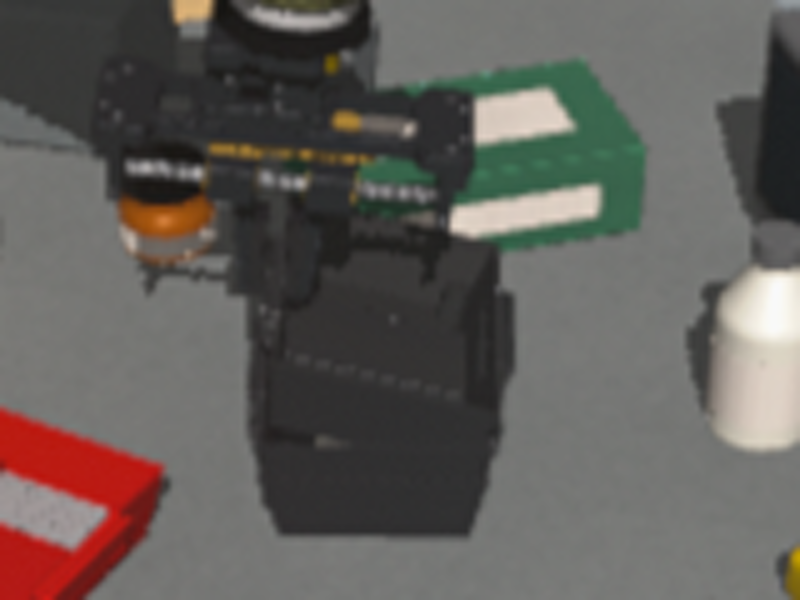

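The crop shows the top tray tipped about 17° at the near end (rib line 280,355 to 460,395), and the lower trays still standing where they were. Next I'll draw it off toward the raised handle.

Request:
{"api": "send_rows", "payload": {"moves": [{"xyz":[0,-0.1,-0.01],"angular":[0,0,0],"claw":4},{"xyz":[0,-0.1,0],"angular":[0,0,0],"claw":4},{"xyz":[0,-0.1,0.01],"angular":[0,0,0],"claw":4}]}}

```text
t: 13.1
tcp_pos: [0.4798, 0.2483, 0.1008]
tcp_rot: [-0.037, 0.802, 0.595, -0.029]
wrist_force: [1.5, -1.2, -0.0]
opening: 0.011
grip_force: 20.0
```

```bash
python3 -c "
from h import *
force(5)"
```

```text
F [ 0.56 -0.09  1.33] sd [0.83 0.58 0.21] M [-0.164 -0.214  0.015] opening 0.01065185519459309 grip 19.99648353201337 [0.4796 0.2484 0.1007] t 13.35
```

Request:
{"api": "send_rows", "payload": {"moves": [{"xyz":[0,-0.12,0.01],"angular":[0,0,0],"claw":4},{"xyz":[0,-0.12,0.01],"angular":[0,0,0],"claw":4},{"xyz":[0,-0.12,0.01],"angular":[0,0,0],"claw":4},{"xyz":[0,-0.12,0.01],"angular":[0,0,0],"claw":4},{"xyz":[0,-0.12,0.01],"angular":[0,0,0],"claw":4}]}}

```text
t: 13.85
tcp_pos: [0.468, 0.2518, 0.1007]
tcp_rot: [-0.037, 0.802, 0.595, -0.029]
wrist_force: [0.2, -0.7, -2.0]
opening: 0.0102
grip_force: 20.0
```

```bash
python3 -c "
from h import *
force(5)"
```

```text
F [ 0.3   0.33 -1.5 ] sd [0.12 0.39 0.42] M [-0.055  0.1    0.019] opening 0.010481278881847175 grip 20.002665147185326 [0.4685 0.2517 0.1008] t 14.1
```

The tray's full weight (1.5 N) now hangs on the gripper, so it is free. Next come the lift and the route to the pan.

```bash
cat > place.py <<'E'
from h import *
g=np.load("grip.npz");q=g["q"];R0=R.from_quat(np.r_[q[1:],q[0]])
# tool relative to tray frame (origin: underside middle) at grasp
Rt0=R.from_rotvec([0,0,np.radians(T)]);o0=C+[0,0,.044]
rel_p=Rt0.inv().apply(g["p"]-o0);rel_R=Rt0.inv()*R0
PAN=np.array([.5075,-.228,.070]);YP=0.5
def goal(h,off=(0,0),yaw=YP,pitch=0):
    Rg=R.from_rotvec([0,0,np.radians(yaw)])*R.from_rotvec([0,np.radians(pitch),0])
    return PAN+[off[0],off[1],h]+Rg.apply(rel_p),Rg*rel_R
def now():
    s=arm.sense();Ra=R.from_quat(np.r_[s["tcp_rot"][1:],s["tcp_rot"][0]])
    Rg=Ra*rel_R.inv();return s["tcp_pos"]-Rg.apply(rel_p),Rg
E
python3 - <<'E'
from place import *
o,Rg=now();print("tray",o,Rg.as_euler("ZYX",degrees=True))
s=arm.sense();Ra=R.from_quat(np.r_[s["tcp_rot"][1:],s["tcp_rot"][0]])
up=Ra.inv().apply([0,0,1]);print("up",up)
p1=s["tcp_pos"]+[0,0,.12];p,Q=goal(.09)
print(p,p1)
for n in(20,25,30):rows(p,Q,n,p1,Ra)
E
```

```text
tray [0.51301985 0.23730832 0.05961297] [-17.15218772  17.279796    -0.09552532]
up [-0.00211939 -0.09316833 -0.99564812]
[ 0.45055612 -0.22787976  0.18547182] [0.46849115 0.25174188 0.22084767]
20 rows xyz [-1.198  0.129  0.089] ang [-0.0095  0.0006 -0.0098]
25 rows xyz [-0.959  0.101  0.071] ang [-0.0076  0.0005 -0.0078]
30 rows xyz [-0.799  0.084  0.059] ang [-0.0064  0.0004 -0.0065]
```

Request:
{"api": "send_rows", "payload": {"moves": [{"xyz":[0,-0.02,-0.2],"angular":[0,0,0],"claw":4},{"xyz":[0,-0.03,-0.3],"angular":[0,0,0],"claw":4},{"xyz":[0,-0.05,-0.5],"angular":[0,0,0],"claw":4},{"xyz":[0,-0.06,-0.6],"angular":[0,0,0],"claw":4},{"xyz":[0,-0.07,-0.8],"angular":[0,0,0],"claw":4},{"xyz":[0,-0.07,-0.8],"angular":[0,0,0],"claw":4},{"xyz":[0,-0.07,-0.8],"angular":[0,0,0],"claw":4},{"xyz":[0,-0.07,-0.8],"angular":[0,0,0],"claw":4},{"xyz":[0,-0.07,-0.8],"angular":[0,0,0],"claw":4},{"xyz":[0,-0.03,-0.4],"angular":[0,0,0],"claw":4}]}}

```text
t: 15.1
tcp_pos: [0.4693, 0.252, 0.2236]
tcp_rot: [-0.036, 0.802, 0.595, -0.027]
wrist_force: [-0.1, 0.1, -1.4]
opening: 0.0105
grip_force: 20.0
```

Request:
{"api": "send_rows", "payload": {"moves": [{"xyz":[-0.4,0.05,0.03],"angular":[-0.008,0,-0.008],"claw":4},{"xyz":[-0.96,0.1,0.07],"angular":[-0.008,0,-0.008],"claw":4},{"xyz":[-0.96,0.1,0.07],"angular":[-0.008,0,-0.008],"claw":4},{"xyz":[-0.96,0.1,0.07],"angular":[-0.008,0,-0.008],"claw":4},{"xyz":[-0.96,0.1,0.07],"angular":[-0.008,0,-0.008],"claw":4},{"xyz":[-0.96,0.1,0.07],"angular":[-0.008,0,-0.008],"claw":4},{"xyz":[-0.96,0.1,0.07],"angular":[-0.008,0,-0.008],"claw":4},{"xyz":[-0.96,0.1,0.07],"angular":[-0.008,0,-0.008],"claw":4},{"xyz":[-0.96,0.1,0.07],"angular":[-0.008,0,-0.008],"claw":4},{"xyz":[-0.96,0.1,0.07],"angular":[-0.008,0,-0.008],"claw":4}]}}

```text
t: 16.1
tcp_pos: [0.4442, 0.0708, 0.2066]
tcp_rot: [0.012, 0.763, 0.646, 0.011]
wrist_force: [-0.5, 0.2, -1.6]
opening: 0.0108
grip_force: 20.0
```

Run:
```python
from place import *
o,Rg=now();print("tray",o,Rg.as_euler("ZYX",degrees=True))
p,Q=goal(.09)
for n in(15,18):rows(p,Q,n)
```

```text
tray [0.49495088 0.06141499 0.17154909] [-9.83241961 10.1000888   0.13030975]
15 rows xyz [-0.992  0.095  0.08 ] ang [-0.0075  0.0008 -0.0076]
18 rows xyz [-0.827  0.078  0.066] ang [-0.0062  0.0007 -0.0064]
```

Request:
{"api": "send_rows", "payload": {"moves": [{"xyz":[-0.92,0.087,0.073],"angular":[-0.0069,0.0008,-0.0071],"claw":4},{"xyz":[-0.92,0.087,0.073],"angular":[-0.0069,0.0008,-0.0071],"claw":4},{"xyz":[-0.92,0.087,0.073],"angular":[-0.0069,0.0008,-0.0071],"claw":4},{"xyz":[-0.92,0.087,0.073],"angular":[-0.0069,0.0008,-0.0071],"claw":4},{"xyz":[-0.92,0.087,0.073],"angular":[-0.0069,0.0008,-0.0071],"claw":4},{"xyz":[-0.92,0.087,0.073],"angular":[-0.0069,0.0008,-0.0071],"claw":4},{"xyz":[-0.92,0.087,0.073],"angular":[-0.0069,0.0008,-0.0071],"claw":4},{"xyz":[-0.92,0.087,0.073],"angular":[-0.0069,0.0008,-0.0071],"claw":4},{"xyz":[-0.92,0.087,0.073],"angular":[-0.0069,0.0008,-0.0071],"claw":4},{"xyz":[-0.92,0.087,0.073],"angular":[-0.0069,0.0008,-0.0071],"claw":4}]}}

```text
t: 17.1
tcp_pos: [0.441, -0.1137, 0.1928]
tcp_rot: [0.05, 0.725, 0.686, 0.05]
wrist_force: [0.1, -0.9, -0.9]
opening: 0.0108
grip_force: 20.0
```

Run:
```python
from place import *
p,Q=goal(.09)
for n in(6,8):rows(p,Q,n)
```

```text
6 rows xyz [-0.95   0.093  0.076] ang [-0.0072  0.0006 -0.0073]
8 rows xyz [-0.712  0.069  0.057] ang [-0.0054  0.0005 -0.0055]
```

Then check tray and pan in the images while it is still held high.

Request:
{"api": "send_rows", "payload": {"moves": [{"xyz":[-0.9,0.09,0.07],"angular":[-0.0054,0.0005,-0.0055],"claw":4},{"xyz":[-0.9,0.09,0.07],"angular":[-0.0054,0.0005,-0.0055],"claw":4},{"xyz":[-0.9,0.09,0.07],"angular":[-0.0054,0.0005,-0.0055],"claw":4},{"xyz":[-0.8,0.08,0.06],"angular":[-0.0054,0.0005,-0.0055],"claw":4},{"xyz":[-0.7,0.06,0.06],"angular":[-0.0054,0.0005,-0.0055],"claw":4},{"xyz":[-0.6,0.06,0.05],"angular":[-0.0054,0.0005,-0.0055],"claw":4},{"xyz":[-0.5,0.05,0.05],"angular":[-0.0054,0.0005,-0.0055],"claw":4},{"xyz":[-0.4,0.05,0.04],"angular":[-0.0054,0.0005,-0.0055],"claw":4},{"xyz":[0,0,0],"angular":[0,0,0],"claw":4}]}}

```text
t: 18.0
tcp_pos: [0.4507, -0.2278, 0.1852]
tcp_rot: [0.074, 0.699, 0.708, 0.074]
wrist_force: [-0.4, -0.4, -1.5]
opening: 0.0106
grip_force: 20.0
```

```bash
cat > see.py <<'E'
from place import *
def see(name):
    o,Rg=now();print("model tray",o.round(4),Rg.as_euler("ZYX",degrees=True).round(2))
    for n in("side","top"):
        c=arm.camera(n);P=cloud(c);f=c["frame"].astype(int)
        dark=f.max(-1)<90
        if n=="side":cv2.imwrite(f"pics/{name}.png",cv2.resize(c["frame"][200:440,220:540],(800,600))[:,:,::-1])
        zr=o[2]+.045
        m=dark&(abs(P[...,2]-zr)<.006)&(abs(P[...,0]-o[0])<.11)&(abs(P[...,1]-o[1])<.11)
        q=P[m]
        L=Rg.inv().apply(q-o)*1000
        for lo,hi in((-80,-45),(45,80)):
            k=L[(L[:,1]>lo)&(L[:,1]<hi)]
            if len(k)>5:print(n," y band",lo,"x",np.percentile(k[:,0],[2,98]).round(1),"z+x end",np.median(k[k[:,0]>45,2]).round(1),len(k))
        k=L[(L[:,0]>-20)&(L[:,0]<45)];print(n," y ext",np.percentile(k[:,1],[2,98]).round(1),len(k))
E
python3 -c "
from see import *
see('hold');rows(*goal(.03),5);rows(*goal(.0),5)"
```

```text
model tray [ 0.5077 -0.228   0.1598] [ 0.44 -0.02  0.05]
side  y band -80 x [-59.2  59.7] z+x end 42.5 194
side  y band 45 x [-59.7  59.6] z+x end 42.7 79
side  y ext [-81.7  78.4] 144
top  y band -80 x [-45.2  58.9] z+x end 42.9 79
top  y band 45 x [-58.6  57.4] z+x end 40.9 70
top  y ext [-78.1  80.4] 73
5 rows xyz [-0.008 -0.127  0.586] ang [ 0.     -0.0001 -0.0001]
5 rows xyz [-0.008 -0.19   0.88 ] ang [ 0.     -0.0001 -0.0001]
```

View pics/hold.png

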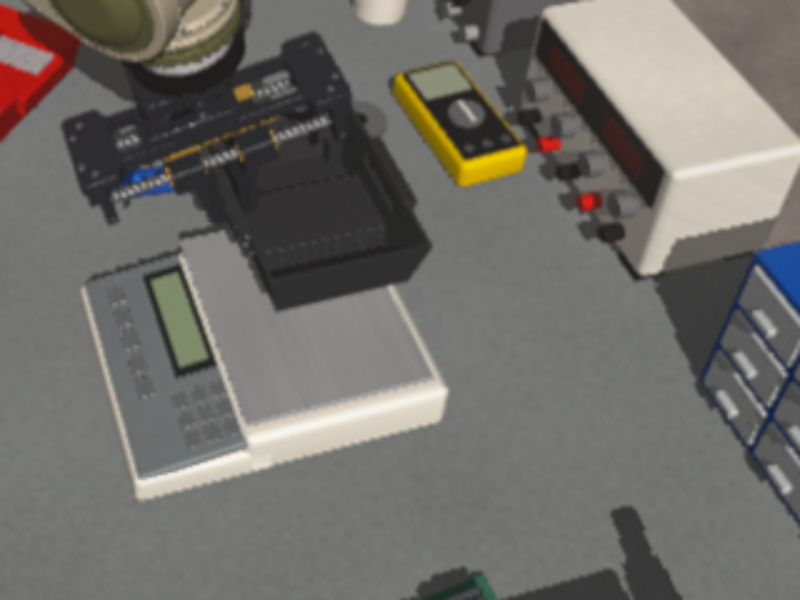

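The crop shows the tray held level over the pan (tray at 330,220, pan below it at 320,340). Measured from depth, it matches the model to about 1–2 mm, so I'll lower it.

Request:
{"api": "send_rows", "payload": {"moves": [{"xyz":[0,-0.13,0.6],"angular":[0,0,0],"claw":4},{"xyz":[0,-0.17,0.8],"angular":[0,0,0],"claw":4},{"xyz":[0,-0.17,0.8],"angular":[0,0,0],"claw":4},{"xyz":[0,-0.13,0.6],"angular":[0,0,0],"claw":4},{"xyz":[0,-0.09,0.4],"angular":[0,0,0],"claw":4},{"xyz":[0,-0.06,0.3],"angular":[0,0,0],"claw":4},{"xyz":[0,-0.03,0.15],"angular":[0,0,0],"claw":4},{"xyz":[0,0,0],"angular":[0,0,0],"claw":4}]}}

```text
t: 18.9
tcp_pos: [0.4512, -0.2272, 0.1111]
tcp_rot: [0.074, 0.698, 0.708, 0.074]
wrist_force: [-0.1, 0.0, -0.5]
opening: 0.0108
grip_force: 20.0
```

```bash
python3 -c "
from place import *
o,Rg=now();print('model tray',o.round(4),Rg.as_euler('ZYX',degrees=True).round(2));force(6)"
```

```text
model tray [ 0.5082 -0.2274  0.0856] [ 0.48 -0.05  0.04]
F [-0.1   0.33 -1.67] sd [0.32 0.58 0.45] M [-0.059  0.285  0.002] opening 0.010741429790705618 grip 20.006194822490215 [ 0.4513 -0.2274  0.1114] t 19.2
```

Request:
{"api": "send_rows", "payload": {"moves": [{"xyz":[0,-0.05,0.2],"angular":[0,0,0],"claw":4},{"xyz":[0,-0.04,0.2],"angular":[0,0,0],"claw":4},{"xyz":[0,-0.03,0.12],"angular":[0,0,0],"claw":4},{"xyz":[0,-0.01,0.05],"angular":[0,0,0],"claw":4},{"xyz":[0,-0.01,0.04],"angular":[0,0,0],"claw":4},{"xyz":[0,0,0],"angular":[0,0,0],"claw":4}]}}

```text
t: 19.8
tcp_pos: [0.451, -0.2273, 0.0985]
tcp_rot: [0.074, 0.699, 0.708, 0.074]
wrist_force: [-0.1, -0.2, -1.8]
opening: 0.0104
grip_force: 20.0
```

```bash
python3 -c "
from place import *
o,Rg=now();print('model tray',o.round(4));force(5)"
```

```text
model tray [ 0.5079 -0.2274  0.0731]
F [ 0.02  0.23 -1.91] sd [0.41 0.1  0.18] M [-0.057  0.306 -0.007] opening 0.01068831540284652 grip 20.0061996281147 [ 0.451  -0.2274  0.0987] t 20.05
```

Request:
{"api": "send_rows", "payload": {"moves": [{"xyz":[0,-0.01,0.03],"angular":[0,0,0],"claw":4},{"xyz":[0,-0.01,0.03],"angular":[0,0,0],"claw":4},{"xyz":[0,0,0],"angular":[0,0,0],"claw":4}]}}

```text
t: 20.35
tcp_pos: [0.4508, -0.2273, 0.0972]
tcp_rot: [0.074, 0.699, 0.708, 0.074]
wrist_force: [0.5, 0.2, -0.9]
opening: 0.011
grip_force: 20.0
```

```bash
python3 -c "
from place import *
o,Rg=now();print('model tray',o.round(4));force(5)"
```

```text
model tray [ 0.5078 -0.2274  0.0718]
F [-0.24  0.24 -1.77] sd [0.69 0.3  0.33] M [-0.074  0.306 -0.017] opening 0.010899860060885315 grip 20.006180740892887 [ 0.4508 -0.2274  0.0973] t 20.6
```

Request:
{"api": "send_rows", "payload": {"moves": [{"xyz":[0,-0.01,0.025],"angular":[0,0,0],"claw":4},{"xyz":[0,-0.01,0.025],"angular":[0,0,0],"claw":4},{"xyz":[0,0,0],"angular":[0,0,0],"claw":4}]}}

```text
t: 20.9
tcp_pos: [0.4506, -0.2273, 0.0962]
tcp_rot: [0.074, 0.699, 0.708, 0.074]
wrist_force: [-0.2, -0.2, -1.3]
opening: 0.0109
grip_force: 20.0
```

```bash
python3 -c "
from place import *
o,Rg=now();print('model tray',o.round(4));force(5)"
```

```text
model tray [ 0.5076 -0.2274  0.0707]
F [-0.09 -0.33 -1.83] sd [0.37 0.54 0.22] M [-0.065  0.301 -0.02 ] opening 0.010601163075710162 grip 20.006233379244804 [ 0.4507 -0.2273  0.0963] t 21.15
```

Request:
{"api": "send_rows", "payload": {"moves": [{"xyz":[0,-0.01,0.025],"angular":[0,0,0],"claw":4},{"xyz":[0,0,0.025],"angular":[0,0,0],"claw":4},{"xyz":[0,0,0],"angular":[0,0,0],"claw":4}]}}

```text
t: 21.45
tcp_pos: [0.4506, -0.2274, 0.0956]
tcp_rot: [0.074, 0.698, 0.708, 0.074]
wrist_force: [-3.7, 1.2, 3.0]
opening: 0.0106
grip_force: 20.0
```

```bash
python3 -c "
from place import *
o,Rg=now();print('model tray',o.round(4));force(5)"
```

```text
model tray [ 0.5076 -0.2275  0.0701]
F [-4.    1.15  5.5 ] sd [0.35 0.19 0.34] M [0.081 0.578 0.043] opening 0.01115167360745198 grip 19.99902069568634 [ 0.4506 -0.2274  0.0955] t 21.7
```

Contact, with about 7 N pressing. I'll ease up slightly, release and back away along the handle.

Request:
{"api": "send_rows", "payload": {"moves": [{"xyz":[0,0,-0.015],"angular":[0,0,0],"claw":4},{"xyz":[0,0,-0.005],"angular":[0,0,0],"claw":4},{"xyz":[0,0,0],"angular":[0,0,0],"claw":4}], "squeeze": 6}}

```text
t: 22.0
tcp_pos: [0.4506, -0.2274, 0.0955]
tcp_rot: [0.074, 0.699, 0.708, 0.074]
wrist_force: [-0.4, -0.4, -0.2]
opening: 0.011
grip_force: 6.0
```

Request:
{"api": "send_rows", "payload": {"moves": [{"xyz":[0,0,0],"angular":[0,0,0],"claw":12},{"xyz":[0,0,0],"angular":[0,0,0],"claw":14},{"xyz":[0,0,0],"angular":[0,0,0],"claw":20},{"xyz":[0,0,0],"angular":[0,0,0],"claw":30},{"xyz":[0,0,-0.2],"angular":[0,0,0],"claw":34},{"xyz":[0,0,-0.4],"angular":[0,0,0],"claw":34},{"xyz":[0,0,-0.8],"angular":[0,0,0],"claw":34},{"xyz":[0,0,-1],"angular":[0,0,0],"claw":34},{"xyz":[0,0,-1],"angular":[0,0,0],"claw":34},{"xyz":[0,0,-1],"angular":[0,0,0],"claw":34}]}}

```text
t: 23.0
tcp_pos: [0.432, -0.2274, 0.1832]
tcp_rot: [0.074, 0.698, 0.708, 0.074]
wrist_force: [-0.7, -0.0, -0.2]
opening: 0.034
grip_force: 0.0
```

Request:
{"api": "send_rows", "payload": {"moves": [{"xyz":[0,0,-1],"angular":[0,0,0],"claw":34},{"xyz":[0,-0.5,-1],"angular":[0,0,0],"claw":34},{"xyz":[0,-1,-0.5],"angular":[0,0,0],"claw":34},{"xyz":[0,-1,0],"angular":[0,0,0],"claw":34},{"xyz":[0,-1,0],"angular":[0,0,0],"claw":34},{"xyz":[0,0,0],"angular":[0,0,0],"claw":34}]}}

```text
t: 23.6
tcp_pos: [0.352, -0.2282, 0.2164]
tcp_rot: [0.074, 0.699, 0.707, 0.074]
wrist_force: [-1.0, -0.8, -0.6]
opening: 0.0341
grip_force: 0.0
```

Run:
```python
from h import *
for n in("side","top"):
    c=arm.camera(n);P=cloud(c);f=c["frame"]
    if n=="side":cv2.imwrite("pics/end.png",f[:,:,::-1])
    dark=f.max(-1)<100
    for nm,o,zr in(("tray on pan",(.5075,-.228),.115),("mid tray",(.5355,.2305),.067)):
        q=P[dark&(abs(P[...,2]-zr)<.006)&(abs(P[...,0]-o[0])<.1)&(abs(P[...,1]-o[1])<.11)]
        print(n,nm,cv2.minAreaRect((q[:,:2]*1000).astype(np.float32)),len(q),np.median(q[:,2]))
        xs=np.median(q[q[:,0]>o[0]+.04,2]),np.median(q[q[:,0]<o[0]-.04,2]),np.median(q[q[:,1]>o[1]+.06,2]),np.median(q[q[:,1]<o[1]-.06,2]);print("  rim z +x,-x,+y,-y",np.round(xs,4))
s=arm.sense();print(s["t"],s["wrist_force"])
```

```text
side tray on pan ((507.3290710449219, -227.5625), (136.3793487548828, 163.9061279296875), 0.6128983497619629) 895 0.11398004476002221
  rim z +x,-x,+y,-y [0.1138 0.1145 0.1129 0.1135]
side mid tray ((535.2196655273438, 229.56451416015625), (167.50779724121094, 135.71197509765625), 73.29837799072266) 386 0.0660532859615246
  rim z +x,-x,+y,-y [0.0666 0.0662 0.0651 0.0658]
top tray on pan ((506.4796142578125, -227.02377319335938), (134.40878295898438, 158.4076385498047), 0.6225430369377136) 304 0.11439583986696189
  rim z +x,-x,+y,-y [0.1146 0.1141 0.1144 0.1142]
top mid tray ((535.2261962890625, 230.71812438964844), (160.66912841796875, 134.8306427001953), 73.77476501464844) 354 0.06649065830704382
  rim z +x,-x,+y,-y [0.0665 0.067  0.0657 0.0666]
23.7 [-0.67567634 -0.58745573  0.44210519]
```

View pics/end.png

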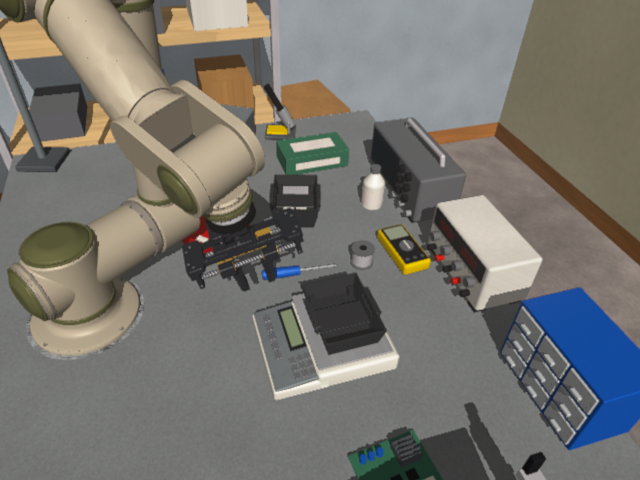

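The picture shows the tray flat and square in the middle of the pan (342,312). The loaded trays are still nested at (295,200), the bystanders are untouched, and the gripper is clear.

```bash
python3 -c "
from h import arm
print(arm.sign_off())"
```

```text
the job is handed in; nothing more can be done
None
```

The empty tray is right way up on the scale pan, within about 1 mm of centre and square to it. The loaded trays are still nested in place and the job was handed in at about 24 s; the reported TCP sat about 32 mm too far along the tool axis, so the first grasp closed on nothing, and I corrected for it from the depth images.

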